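Sort the kiln props by length into their gauge cradles

ROBOT

A 6-joint arm with a two-finger parallel gripper is mounted at the origin on the work surface. World frame = base frame: x ahead of the robot, y to its left, z up, the work surface at z = 0. Lengths are in m, angles in rad, forces in N, time in s.
With the tool pointing down it reaches from about 0.375 to 0.9 m from the base axis. Payload 3.1 kg.
Tool frame: the origin (TCP) lies on the centre line of the jaws, within the pads' length; the fingertips stand 25 mm ahead of it and the grasp point (between the pads) lies 6 mm ahead of it (manip.tips_ahead is the distance from the TCP to the fingertips, in m); z points along the fingers, y is the direction in which the jaws open and shut (so a half turn about z gives the same grasp; the last joint's range is limited). The gripper opens to 85 mm and grips with 20 to 120 N. Pads are 22 mm wide; open, the fingers measure 114 mm over their backs; the gripper's body (76 mm by 85 mm) begins 54 mm behind the grasp point. The pads swing forward as they close: fully open they stand 13 mm farther back than shut.
Start: joints at [-1.294, 0.527, 1.433, -0, 1.181, -0.178], TCP at [0.275, -0.561, 0.256] pointing down, gripper open.
Joint ranges: [-3.08, 3.08], [-0.75, 2.2], [0.22, 2.44], [-1.43, 4.57], [0, 2.65], [-2.85, 2.85]. Speed limits (rad/s): [2.79, 2.79, 3.14, 3.14, 3.14, 3.14].

INTERFACE

Orientations are given as a unit quaternion [x, y, z, w].
In Python, from station import manip gives the robot as it stands.
- The arm moves only by the tool play_rows, never from a script. Its argument "steps" is a list that holds one entry, the list of rows, each a list of 6 numbers: the shift along the tool's x, y, z in m, then the turn, a rotation vector about the tool's x, y, z in degrees. In form: [[[x, y, z, rx, ry, rz], ...]]. A call has 1 to 10 rows; each row shifts and turns the commanded pose from where the row before left it, along the tool's axes as they then stand; what a row does not reach is not made up. A row lasts 1/8 s, in which the tool goes at most 62.5 mm and 10.7 degrees, less where a joint would pass 70% of its speed; a pose out of reach is approached as far as the arm can. A call is refused whole if a number of a shift passes 0.0625 or a number of a turn 10.7, either way. A call with a gripper value outside its range is refused whole. "fingers" is the opening, from 0 (shut) to 1 (fully open), set as the call begins (left out, the last holds). The fingers move at their own pace and stop on an object; "squeeze" is the grip in N (left out, the last holds). Time passes only in rows, so rows that do not move let the fingers close. It gives the time, the measured TCP pose, the force and the opening at its end, in the units of the state.
- manip.sense(): the state, without advancing time (a new reading comes with each control period).
- manip.snapshot(name): name is "scene" or "side" or "wrist"; returns a dict with "img" (420x560x3 uint8, red, green, blue), "K" (3x3 intrinsics, pixels), "k1" (the pictures are not rectified: a ray, as slopes to the right and down, at radius r is drawn at 1 + k1 r^2 times it, then the intrinsics apply), "world_from_camera" (4x4, takes a point from camera to world coordinates). Camera axes: x right, y down, z forward; pixel columns grow to the right and rows downward; lengths in m; the calibration is good to about 2 mm. A picture is of the moment at which its call begins. There is no depth.
- manip.sign_off(): hands the job in, once; it reports no verdict.
Trained networks look in a picture, given as the dict that the camera call returned (one of the last four; its "shot" number tells which), for a name from the list of things; names that differ only in an ending like _2 or _b are one class to them, and where a whole thing is asked for, a point or a joint stands for the part that bears it (a point fixed in the world has none). Each returns a list of dicts, best first, with "score" (0 to 1); they miss things now and then, are a little off and sometimes report something else, mostly with a low value. They report only what shows in the picture. A call takes as long as a camera call. They do not tell look-alikes from the thing itself.
- manip.regions_of(label, picture): "pixels" (420x560 bool, what is visible of it) and "rect" ([left, top, right, bottom] in pixels, round what is visible of it).
- manip.pinpoint(label, picture): "point" ([column, row] in pixels: a listed point, or the origin of a listed thing).
The state is a dict: "t": time; "q": joint angles; "qd": joint speeds; "tau": joint torques, N m; "tcp_pos": TCP position; "tool_rot": TCP orientation; "force": force on the tool from outside, world axes, zero at the start; "ft_torque": the same for the moment, N m; "finger_gap": opening from 0.0 (shut) to 1.0 (fully open).
Only numpy, scipy, OpenCV 4.12 (cv2) and the standard library are available. Lean on these libraries where they do the work, as an engineer would, in place of code of your own. Each camera call takes 0.05 s, during which the arm holds its last target.

TASK

Four clean cream kiln props of different lengths are lying about the bench: put each one away flat in the wooden cradle whose slot is made for its length (the shortest prop in the shortest slot, and so on). They are brittle ceramic, so set each one down low in its slot before letting go. Leave the prop spoiled with blue glaze where it lies.

Things in the scene. Friction and masses are not known exactly. Their poses are not given: they have to be found in the camera images.
- prop_short: short kiln prop: plain cream-coloured ceramic bar of square section, 40 mm long and 26 x 26 mm across, about 54 g, lying flat on the bench. Origin at its centre, x along its length (13 mm from the origin to each long face).
- prop_medium: medium kiln prop: plain cream-coloured ceramic bar of square section, 62 mm long and 26 x 26 mm across, about 84 g, lying flat on the bench. Origin at its centre, x along its length (13 mm from the origin to each long face).
- prop_long: long kiln prop: plain cream-coloured ceramic bar of square section, 84 mm long and 26 x 26 mm across, about 113 g, lying flat on the bench. Origin at its centre, x along its length (13 mm from the origin to each long face).
- prop_longest: longest kiln prop: plain cream-coloured ceramic bar of square section, 106 mm long and 26 x 26 mm across, about 143 g, lying flat on the bench. Origin at its centre, x along its length (13 mm from the origin to each long face).
- prop_glazed: spoiled kiln prop: 62 x 26 x 26 mm ceramic bar, cream at one end and covered with run blue glaze over the rest. Lies on the bench among the others and stays there. Origin at its centre, x along its length (the blue end is +x).
- cradle_short: cradle for the short prop: shallow open brown wooden tray fixed to the bench, a length gauge. Slot 56 mm long (x) and 42 mm wide (y): takes the 40 mm prop with 8 mm to spare at each end and side, refuses any longer one. Outside 68 x 54 mm; walls 6 mm thick, tops 12 mm above the bench; slot floor 4 mm above the bench. Origin on the bench under the slot's centre.
- cradle_medium: cradle for the medium prop: shallow open brown wooden tray fixed to the bench, a length gauge. Slot 78 mm long (x) and 42 mm wide (y): takes the 62 mm prop with 8 mm to spare at each end and side, refuses any longer one. Outside 90 x 54 mm; walls 6 mm thick, tops 12 mm above the bench; slot floor 4 mm above the bench. Origin on the bench under the slot's centre.
- cradle_long: cradle for the long prop: shallow open brown wooden tray fixed to the bench, a length gauge. Slot 100 mm long (x) and 42 mm wide (y): takes the 84 mm prop with 8 mm to spare at each end and side, refuses any longer one. Outside 112 x 54 mm; walls 6 mm thick, tops 12 mm above the bench; slot floor 4 mm above the bench. Origin on the bench under the slot's centre.
- cradle_longest: cradle for the longest prop: shallow open brown wooden tray fixed to the bench, a length gauge. Slot 122 mm long (x) and 42 mm wide (y): takes the 106 mm prop with 8 mm to spare at each end and side, refuses any longer one. Outside 134 x 54 mm; walls 6 mm thick, tops 12 mm above the bench; slot floor 4 mm above the bench. Origin on the bench under the slot's centre.
There are look-alikes about, which are no part of the job. Leave any orange, turquoise or yellow look-alike of the prop_longest alone.

How it is judged:
At the end, for the whole second after the job is handed in: Each of the four clean props lies flat on the floor of its own cradle's slot (centre within 14 mm of the slot's centre, 13 to 21 mm above the bench, its length along the slot's within 0.25 rad), released and at rest; the blue-glazed prop is within 25 mm of where it lay (horizontal distance between prop_short and cradle_short below 0.014 m and z of prop_short in the frame of cradle_short between 0.013 and 0.021 m and angle between the x axis of prop_short and the x axis of cradle_short, either way round below 0.25 rad and linear speed of each of prop_short, prop_medium, prop_long, prop_longest below 0.02 m/s and horizontal distance between prop_medium and cradle_medium below 0.014 m and z of prop_medium in the frame of cradle_medium between 0.013 and 0.021 m and angle between the x axis of prop_medium and the x axis of cradle_medium, either way round below 0.25 rad and horizontal distance between prop_long and cradle_long below 0.014 m and z of prop_long in the frame of cradle_long between 0.013 and 0.021 m and angle between the x axis of prop_long and the x axis of cradle_long, either way round below 0.25 rad and horizontal distance between prop_longest and cradle_longest below 0.014 m and z of prop_longest in the frame of cradle_longest between 0.013 and 0.021 m and angle between the x axis of prop_longest and the x axis of cradle_longest, either way round below 0.25 rad and distance of prop_glazed from where it was at the start of the episode below 0.025 m); the robot touches nothing.
It fails at once if the short prop is let go or dropped with its centre more than 65 mm above the bench (height (world z) of prop_short above 0.065 m and contact force between the fingers and prop_short below 0.05 N).
It fails at once if the medium prop is let go or dropped with its centre more than 65 mm above the bench (height (world z) of prop_medium above 0.065 m and contact force between the fingers and prop_medium below 0.05 N).
It fails at once if the long prop is let go or dropped with its centre more than 65 mm above the bench (height (world z) of prop_long above 0.065 m and contact force between the fingers and prop_long below 0.05 N).
It fails at once if the longest prop is let go or dropped with its centre more than 65 mm above the bench (height (world z) of prop_longest above 0.065 m and contact force between the fingers and prop_longest below 0.05 N).
It fails at once if the blue-glazed prop is moved more than 25 mm from where it lay (distance of prop_glazed from where it was at the start of the episode above 0.025 m).
It also fails if it takes over 109 s, if anything falls off the work surface, if the arm or the gripper's body presses on something with over 40 N, if the wrist force passes 120 N, or if a joint passes its speed limit or range.

## Working session

There is one attempt and no reset: what is moved stays moved. The work goes in short steps, Python scripts to look and compute and a tool call to move; the robot and the scene stay as the last step left them, time stands still between calls to the robot, and variables do not carry over. Pictures are saved under pics/ and viewed, and the job is handed in when it is done.

Besides the shell and the picture viewer there is one more tool, called as name(argument=value, ...) on one line, values as JSON. play_rows: Moves the arm, as the interface text tells. Its arguments: {"type":"object","properties":{"steps":{"type":"array"},"fingers":{"type":"number"},"squeeze":{"type":"number"}},"required":["steps"]}

```bash
mkdir -p pics; ls; cat > h.py <<'E'
import numpy as np, cv2, pickle
from station import manip
def undist(p,s):
    K=s["K"];k1=s["k1"]
    d=np.array([k1,0,0,0,0],float)
    return cv2.undistortPoints(np.array(p,float).reshape(-1,1,2),np.array(K,float),d).reshape(-1,2)
def toplane(p,s,z):
    n=undist(p,s);T=np.array(s["world_from_camera"])
    r=np.c_[n,np.ones(len(n))]@T[:3,:3].T
    o=T[:3,3]
    return o+r*((z-o[2])/r[:,2])[:,None]
def save(s,n):
    cv2.imwrite("pics/"+n,cv2.cvtColor(s["img"],cv2.COLOR_RGB2BGR))
E
python3 - <<'E'
from h import *
for c in("scene","side","wrist"):
    s=manip.snapshot(c);save(s,c+"0.png");print(c,s["k1"],np.round(s["K"],1).tolist(),np.round(s["world_from_camera"],3).tolist())
print(manip.sense())
E
```

```text
pics
scene -0.08540295477862696 [[427.7, 0.0, 279.9], [0.0, 427.7, 205.9], [0.0, 0.0, 1.0]] [[0.804, 0.481, -0.35, 0.81], [0.595, -0.646, 0.478, -0.431], [0.004, -0.593, -0.805, 0.779], [0.0, 0.0, 0.0, 1.0]]
side -0.1394776007902985 [[530.4, 0.0, 280.2], [0.0, 530.4, 212.2], [0.0, 0.0, 1.0]] [[-0.713, -0.485, 0.507, -0.186], [-0.701, 0.506, -0.502, 0.665], [-0.012, -0.713, -0.701, 0.976], [0.0, 0.0, 0.0, 1.0]]
wrist -0.02881882612448106 [[302.2, 0.0, 280.2], [0.0, 302.2, 208.6], [0.0, 0.0, 1.0]] [[0.441, -0.863, -0.247, 0.337], [-0.898, -0.424, -0.119, -0.53], [-0.002, 0.274, -0.962, 0.374], [0.0, 0.0, 0.0, 1.0]]
{'t': 0.15, 'q': array([-1.29448531e+00,  5.28296118e-01,  1.43364850e+00, -1.24359741e-05,
        1.18136446e+00, -1.78482782e-01]), 'qd': array([-0.00037105, -0.00143368, -0.00303532,  0.0012944 , -0.00142806,
       -0.0003749 ]), 'tau': array([ 1.01742075e-04, -4.42744160e+01, -1.78276706e+01, -3.77129136e-04,
        5.53983773e-03, -2.40168077e-05]), 'tcp_pos': array([ 0.27443758, -0.56094608,  0.25551875]), 'tool_rot': array([ 9.74255651e-01,  2.25444426e-01, -4.77055782e-05, -8.56906878e-04]), 'force': array([-0.09758975, -0.10185808,  0.29300324]), 'ft_torque': array([-0.00574619, -0.02065049,  0.01127427]), 'finger_gap': 0.9985028220338251}
```

View pics/scene0.png

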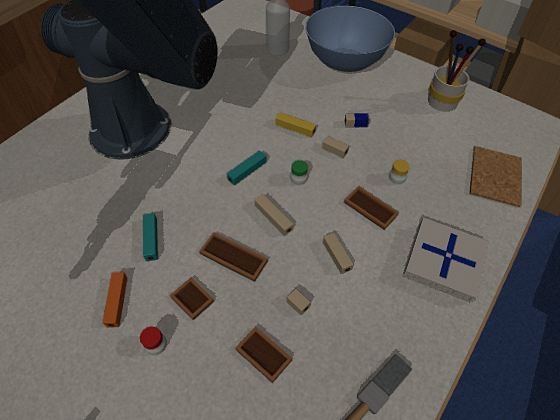

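View pics/side0.png

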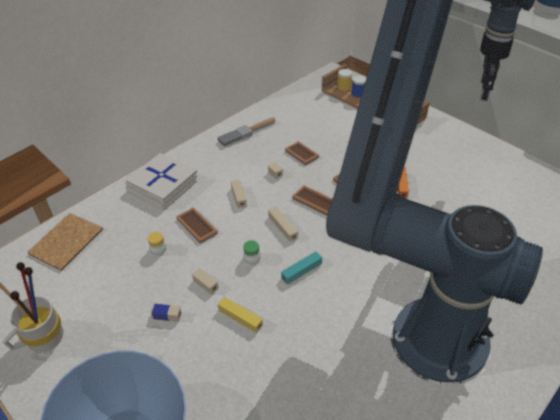

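View pics/wrist0.png

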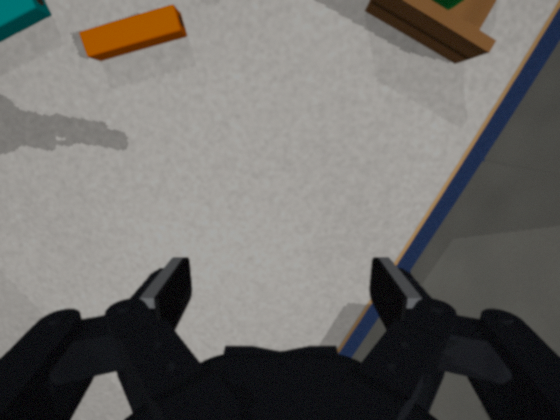

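The scene view shows cream props at (274,214), (338,252), (335,146) and (298,299), with the glazed one at (357,120). The cradles are at (371,207), (234,256), (192,297) and (264,353). The orange, teal and yellow bars are look-alikes to leave alone. Next I'll take masks and fit poses.

```bash
cat > fit.py <<'E'
from h import *
from scipy.optimize import minimize
L=dict(short=.040,medium=.062,long=.084,longest=.106)
def proj(P,s):
    T=np.linalg.inv(np.array(s["world_from_camera"]))
    rv,_=cv2.Rodrigues(T[:3,:3])
    q,_=cv2.projectPoints(np.array(P,float),rv,T[:3,3],np.array(s["K"],float),np.array([s["k1"],0,0,0,0],float))
    return q.reshape(-1,2)
def box(x,y,a,l,w,z0,z1):
    c,sn=np.cos(a),np.sin(a)
    return np.array([[x+c*u*l/2-sn*v*w/2,y+sn*u*l/2+c*v*w/2,z] for u in(-1,1) for v in(-1,1) for z in(z0,z1)])
SC=8
def sil(p,s,l,w,z0,z1,roi):
    q=cv2.convexHull(((proj(box(*p,l,w,z0,z1),s)-roi[:2]+.5)*SC).astype(np.float32))
    m=np.zeros(((roi[3]-roi[1])*SC,(roi[2]-roi[0])*SC),np.uint8)
    cv2.fillConvexPoly(m,np.round(q*16).astype(np.int32),1,shift=4)
    return cv2.resize(m.astype(np.float32),None,fx=1/SC,fy=1/SC,interpolation=cv2.INTER_AREA)
def fit(mask,s,l,w,z0,z1,zc=None):
    ys,xs=np.nonzero(mask)
    roi=np.array([xs.min()-12,ys.min()-12,xs.max()+13,ys.max()+13])
    roi[:2]=np.maximum(roi[:2],0);roi[2]=min(roi[2],560);roi[3]=min(roi[3],420)
    t=mask[roi[1]:roi[3],roi[0]:roi[2]].astype(np.float32)
    g=toplane(np.c_[xs,ys],s,(z0+z1)/2)[:,:2];c=g.mean(0)
    u,S,v=np.linalg.svd(g-c,full_matrices=False);a0=np.arctan2(v[0,1],v[0,0])
    f=lambda p:((sil((p[0]/100+c[0],p[1]/100+c[1],p[2]/5),s,l,w,z0,z1,roi)-t)**2).sum()
    best=None
    for da in np.linspace(-.7,.7,5) if l<.05 or (l<.07 and w>.05) else (-.1,.1):
        r=minimize(f,[0,0,(a0+da)*5],method="Nelder-Mead",options=dict(initial_simplex=np.array([[0,0,(a0+da)*5],[.6,0,(a0+da)*5],[0,.6,(a0+da)*5],[0,0,(a0+da)*5+1]]),xatol=1e-3,fatol=1e-2))
        if best is None or r.fun<best.fun: best=r
    p=best.x;a=p[2]/5;a=(a+np.pi/2)%np.pi-np.pi/2
    return np.array([c[0]+p[0]/100,c[1]+p[1]/100,a]),best.fun/mask.sum()
E
python3 - <<'E'
from fit import *
s=manip.snapshot("scene");print(s["shot"])
im=cv2.cvtColor(s["img"],cv2.COLOR_RGB2BGR)
for k in [a+b for a in("prop_","cradle_") for b in L]+["prop_glazed"]:
    for r in manip.regions_of(k,s)[:3]:
        m=r["pixels"].astype(bool)
        print(k,round(r["score"],2),np.round(r["rect"]).tolist(),m.sum(),np.round(s["img"][m].mean(0)))
E
```

```text
4
prop_short 0.58 [285.0, 288.0, 308.0, 314.0] 382 [109.  97.  77.]
prop_medium 0.84 [322.0, 139.0, 348.0, 156.0] 362 [104.  92.  74.]
prop_long 0.67 [321.0, 229.0, 354.0, 276.0] 699 [107.  95.  77.]
prop_longest 0.91 [252.0, 196.0, 291.0, 233.0] 644 [110.  97.  77.]
prop_longest 0.85 [106.0, 271.0, 126.0, 326.0] 958 [108.  55.  24.]
prop_longest 0.74 [141.0, 212.0, 156.0, 261.0] 668 [24. 76. 72.]
cradle_short 0.97 [168.0, 279.0, 214.0, 316.0] 982 [65. 41. 25.]
cradle_medium 0.84 [233.0, 329.0, 291.0, 383.0] 1548 [63. 39. 23.]
cradle_long 0.6 [344.0, 189.0, 398.0, 229.0] 1149 [65. 41. 25.]
cradle_longest 0.96 [200.0, 234.0, 266.0, 282.0] 1628 [63. 39. 24.]
prop_glazed 0.89 [344.0, 112.0, 368.0, 130.0] 300 [47. 46. 70.]
```

```bash
python3 - <<'E'
from fit import *
s=manip.snapshot("scene")
im=cv2.cvtColor(s["img"],cv2.COLOR_RGB2BGR)
big=cv2.resize(im,None,fx=4,fy=4,interpolation=cv2.INTER_CUBIC)
res={}
for k in [a+b for a in("prop_","cradle_") for b in L]+["prop_glazed"]:
    r=manip.regions_of(k,s)[0];m=r["pixels"].astype(np.uint8)
    gc=np.full(m.shape,cv2.GC_BGD,np.uint8)
    gc[cv2.dilate(m,np.ones((9,9)))>0]=cv2.GC_PR_BGD
    gc[m>0]=cv2.GC_PR_FGD; gc[cv2.erode(m,np.ones((7,7)))>0]=cv2.GC_FGD
    x0,y0,x1,y1=map(int,r["rect"]);y0-=25;x0-=25;y1+=25;x1+=25
    y0=max(y0,0);sub=im[y0:y1,x0:x1].copy();g=gc[y0:y1,x0:x1].copy()
    cv2.grabCut(sub,g,None,np.zeros((1,65)),np.zeros((1,65)),5,cv2.GC_INIT_WITH_MASK)
    m2=np.zeros_like(m);m2[y0:y1,x0:x1]=(g==1)|(g==3)
    kk=k.split("_")[1]
    d=(L.get(kk,.062),.026,0,.026) if k[0]=="p" else (L[kk]+.028,.054,0,.012)
    for nm,mm,col in(("net",m,(0,0,255)),("gc",m2,(0,255,0))):
        p,e=fit(mm,s,*d);print(k,nm,mm.sum(),np.round(p,4),round(e,3))
        # overlay edges
        h=cv2.convexHull(((proj(box(*p,*d),s)+.5)*4).astype(np.float32));cv2.polylines(big,[np.int32(h)],True,col,1)
    res[k]=p
# length check of every prop mask
cv2.imwrite("pics/ov1.png",big[400:1000,840:1640]);cv2.imwrite("pics/ov2.png",big[900:1540,640:1440][:600])
E
```

```text
prop_short net 381 [ 0.6393 -0.1388 -0.1739] 0.038
prop_short gc 393 [ 0.6393 -0.1391 -0.1616] 0.047
prop_medium net 366 [0.4778 0.2515 0.0378] 0.051
prop_medium gc 364 [0.4769 0.2531 0.0182] 0.054
prop_long net 618 [ 0.6423 -0.0017 -0.5232] 0.08
prop_long gc 783 [ 0.6419  0.0008 -0.5317] 0.115
prop_longest net 972 [ 0.3521 -0.3475 -0.8937] 0.045
prop_longest gc 942 [ 0.3523 -0.3476 -0.8724] 0.044
cradle_short net 980 [ 0.4681 -0.2535 -0.113 ] 0.023
cradle_short gc 1151 [ 0.4678 -0.2526 -0.0825] 0.127
cradle_medium net 1571 [ 0.6462 -0.2562 -0.0865] 0.024
cradle_medium gc 1578 [ 0.6462 -0.2559 -0.0905] 0.012
cradle_long net 1158 [ 0.6388  0.1487 -0.0941] 0.017
cradle_long gc 1152 [ 0.6386  0.1478 -0.1046] 0.013
cradle_longest net 1591 [ 0.4714 -0.133   0.1256] 0.038
cradle_longest gc 1654 [ 0.4718 -0.133   0.1358] 0.012
prop_glazed net 331 [0.4717 0.3713 0.6431] 0.062
prop_glazed gc 334 [0.4698 0.3697 0.6933] 0.082
```

View pics/ov1.png

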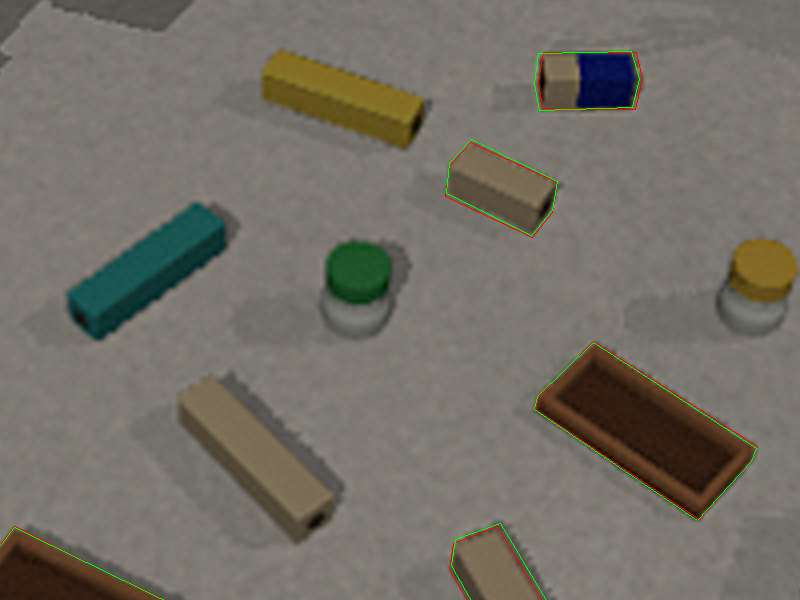

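View pics/ov2.png

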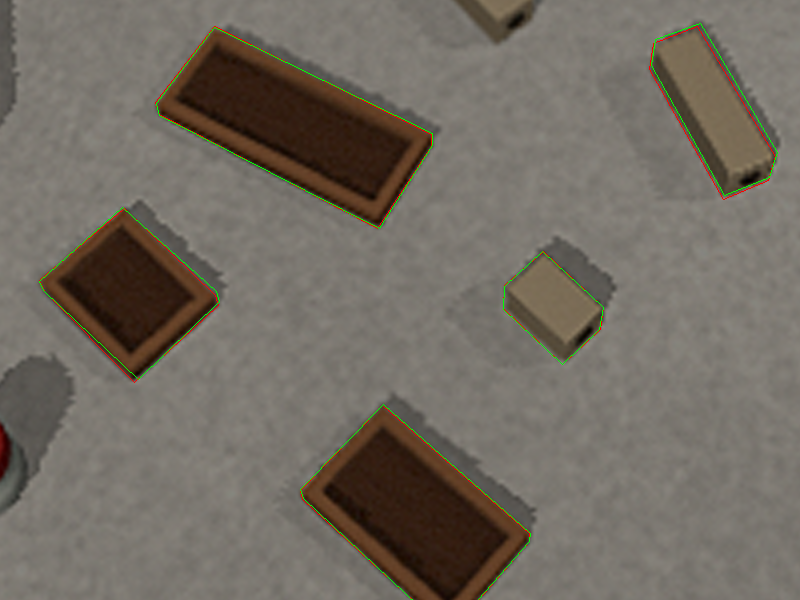

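```bash
cat > plan.py <<'E'
from h import *
import sys,math
from scipy.spatial.transform import Rotation as R
def plan(x,y,z,yawdeg=None,step=.05,n=0):
    """rows to go straight from measured pose to x,y,z; yaw of tool x (deg world, mod 180)"""
    st=manip.sense();p=np.array(st["tcp_pos"]);X=R.from_quat(st["tool_rot"]).as_matrix()
    yaw=math.degrees(math.atan2(X[1,0],X[0,0]))
    d=0
    if yawdeg is not None:
        q1=math.degrees(math.atan2(y,x));best=None
        for c in(yawdeg-360,yawdeg-180,yawdeg,yawdeg+180,yawdeg+360):
            q6=q1+90-c
            if abs(q6)<150 and (best is None or abs(c-yaw)<abs(best-yaw)): best=c   # limit 163 deg
        d=best-yaw;print("q6 goal",q1+90-best)
    v=np.array([x,y,z])-p
    N=max(1,n,math.ceil(np.linalg.norm(v)/step),math.ceil(abs(d)/9))
    rows=[]
    for i in range(N):
        a=math.radians(yaw+d*i/N);w=v/N
        rows.append([round(math.cos(a)*w[0]+math.sin(a)*w[1],4),round(math.sin(a)*w[0]-math.cos(a)*w[1],4),round(-w[2],4),0,0,round(-d/N,2)])
    print("now",p.round(4),"yaw",round(yaw,2),"turn",round(d,1),"gap",round(st["finger_gap"],3),"F",np.round(st["force"],1),"t",round(st["t"],2))
    for k in range(0,N,10): print(str(rows[k:k+10]).replace(" ",""))
if __name__=="__main__":
    a=[float(q) if q!="-" else None for q in sys.argv[1:]]
    plan(*a)
E
python3 - <<'E'
from fit import *
s=manip.snapshot("scene")
for r in manip.regions_of("prop_longest",s)[:6]:
    m=r["pixels"].astype(np.uint8);print(r["score"],r["rect"],np.round(s["img"][m>0].mean(0)))
    if 250<r["rect"][0]<260: 
        for n,l in L.items(): print(n,fit(m,s,l,.026,0,.026))
for k in("short","medium","long"):
    m=manip.regions_of("prop_"+k,s)[0]["pixels"].astype(np.uint8)
    for n,l in L.items(): p,e=fit(m,s,l,.026,0,.026);print(k,n,p.round(4),round(e,3))
cv2.imwrite("pics/crop.png",cv2.resize(cv2.cvtColor(s["img"],cv2.COLOR_RGB2BGR)[185:325,240:370],None,fx=4,fy=4))
E
python3 plan.py 0.639 -0.139 0.13 -9.6
```

```text
0.97 [274.8, 116.1, 315.9, 137.5] [115.  97.  34.]
0.96 [226.6, 156.3, 264.9, 181.0] [25. 74. 71.]
0.82 [140.9, 212.5, 155.1, 259.3] [23. 77. 73.]
0.68 [103.9, 271.0, 125.2, 328.2] [108.  55.  25.]
0.57 [252.8, 195.5, 290.5, 234.8] [110.  97.  77.]
short (array([ 0.49599751, -0.00836865, -0.20554957]), np.float64(0.5519901695654224))
medium (array([ 0.47794132, -0.00419344, -0.18395752]), np.float64(0.37509500494909503))
long (array([ 0.47106009, -0.00238748, -0.2177099 ]), np.float64(0.18035989936840122))
longest (array([ 0.47465127, -0.00319503, -0.25825249]), np.float64(0.09234849288273002))
short short [ 0.6392 -0.1395 -0.2042] 0.059
short medium [ 0.6336 -0.1383 -0.2729] 0.547
short long [ 0.6219 -0.1224 -0.7331] 0.813
short longest [ 0.6651 -0.163  -0.7068] 0.843
medium short [0.4831 0.2527 0.0094] 0.272
medium medium [0.4772 0.2525 0.0301] 0.06
medium long [0.4695 0.2524 0.022 ] 0.395
medium longest [ 0.4693  0.2529 -0.0124] 0.734
long short [ 0.6426 -0.0027 -0.4951] 0.445
long medium [ 0.6469 -0.005  -0.4924] 0.213
long long [ 0.6416 -0.0018 -0.5259] 0.038
long longest [ 0.63
[... 266 characters left out ...]
,0,2.97],[np.float64(0.0406),np.float64(-0.0226),np.float64(0.0105),0,0,2.97],[np.float64(0.0394),np.float64(-0.0247),np.float64(0.0105),0,0,2.97],[np.float64(0.0381),np.float64(-0.0267),np.float64(0.0105),0,0,2.97],[np.float64(0.0366),np.float64(-0.0286),np.float64(0.0105),0,0,2.97],[np.float64(0.0351),np.float64(-0.0305),np.float64(0.0105),0,0,2.97],[np.float64(0.0335),np.float64(-0.0323),np.float64(0.0105),0,0,2.97],[np.float64(0.0317),np.float64(-0.034),np.float64(0.0105),0,0,2.97],[np.float64(0.0299),np.float64(-0.0356),np.float64(0.0105),0,0,2.97]]
[[np.float64(0.0281),np.float64(-0.0371),np.float64(0.0105),0,0,2.97],[np.float64(0.0261),np.float64(-0.0385),np.float64(0.0105),0,0,2.97]]
```

View pics/crop.png

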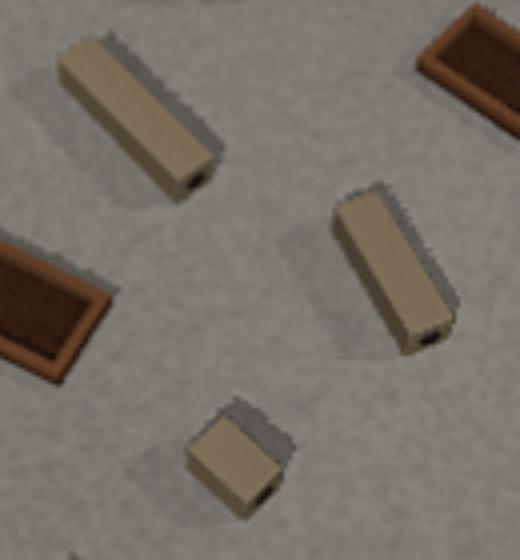

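Each length fits only its own prop. The candidates for the longest are orange (115,298), teal (150,236), teal (247,167), yellow (296,124) and cream (274,214). Only the cream one is plain cream, and the crop confirms it. I'll start with the short prop.

```bash
cat > p.py <<'E'
import sys
s=open('plan.py').read()
E
python3 - <<'E'
s=open('plan.py').read()
i=s.index("    v=np.array([x,y,z])-p")
j=s.index('if __name__')
new='''    v=np.array([x,y,z])-p
    a=math.radians(yaw+d)
    w=[math.cos(a)*v[0]+math.sin(a)*v[1],math.sin(a)*v[0]-math.cos(a)*v[1],-v[2]]
    N=math.ceil(np.hypot(w[0],w[1])/.055);M=math.ceil(abs(d)/10)
    print("now",p.round(4),"yaw",round(yaw,2),"gap",round(float(st["finger_gap"]),3),"F",np.round(st["force"],1),"t",round(float(st["t"]),2))
    print("turn rows",M,"x",round(-d/max(M,1),2),"| shift total",np.round(w,4),"rows",N,"x",np.round(np.array(w)/max(N,1),4))
'''
open('plan.py','w').write(s[:i]+new+s[j:])
E
python3 plan.py 0.639 -0.139 0.12 -10
```

```text
q6 goal 87.72778139435414
now [ 0.2746 -0.5614  0.2563] yaw 26.06 gap 1.0 F [ 1.3  0.7 -0.5] t 1.4
turn rows 4 x 9.01 | shift total [ 0.2855 -0.4793  0.1363] rows 11 x [ 0.026  -0.0436  0.0124]
```

play_rows(steps=[[[0, 0, 0, 0, 0, 9], [0, 0, 0, 0, 0, 9], [0, 0, 0, 0, 0, 9], [0, 0, 0, 0, 0, 9], [0.026, -0.0436, 0.0124, 0, 0, 0], [0.026, -0.0436, 0.0124, 0, 0, 0], [0.026, -0.0436, 0.0124, 0, 0, 0], [0.026, -0.0436, 0.0124, 0, 0, 0], [0.026, -0.0436, 0.0124, 0, 0, 0], [0.026, -0.0436, 0.0124, 0, 0, 0]]], fingers=0.7, squeeze=60)

```text
t: 2.65
tcp_pos: [0.4745, -0.3296, 0.1818]
tool_rot: [0.996, -0.087, 0.0, 0.0]
force: [-0.2, -0.4, -0.5]
finger_gap: 0.707
```

play_rows(steps=[[[0.026, -0.0436, 0.0124, 0, 0, 0], [0.026, -0.0436, 0.0124, 0, 0, 0], [0.026, -0.0436, 0.0124, 0, 0, 0], [0.026, -0.0436, 0.0124, 0, 0, 0], [0.026, -0.0436, 0.0124, 0, 0, 0], [0, 0, 0, 0, 0, 0], [0, 0, 0, 0, 0, 0]]])

```text
t: 3.52
tcp_pos: [0.6389, -0.1384, 0.1198]
tool_rot: [0.996, -0.086, -0.0, 0.0]
force: [-0.5, -0.1, 0.4]
finger_gap: 0.698
```

```bash
python3 plan.py 0.639 -0.139 0.036 -10; python3 - <<'E'
from fit import *
s=manip.snapshot("wrist");save(s,"w1.png")
for r in manip.regions_of("prop_short",s)[:2]:
    m=r["pixels"].astype(np.uint8);print(r["score"],r["rect"],fit(m,s,.04,.026,0,.026))
E
```

```text
q6 goal 87.72778139435414
now [ 0.6389 -0.1384  0.1198] yaw -9.89 gap 0.698 F [-0.5 -0.1  0.4] t 3.52
turn rows 1 x 0.11 | shift total [0.0002 0.0006 0.0838] rows 1 x [0.0002 0.0006 0.0838]
0.62 [261.4, 186.5, 302.7, 244.9] (array([ 0.63935351, -0.13734297, -0.15534376]), np.float64(0.017374015287493865))
```

View pics/w1.png

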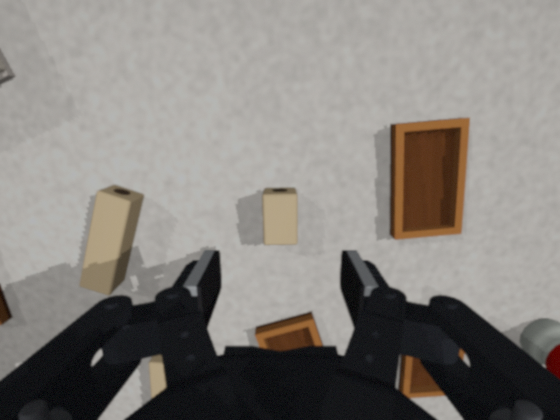

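The short prop sits centred between the jaws at (280,215), and the wrist and scene fits agree within 2 mm.

play_rows(steps=[[[0, -0.001, 0.042, 0, 0, 0], [0, 0, 0.042, 0, 0, 0], [0, 0, 0, 0, 0, 0]]])

```text
t: 4.0
tcp_pos: [0.6361, -0.1378, 0.0332]
tool_rot: [0.996, -0.088, -0.004, -0.001]
force: [0.0, 0.6, 0.0]
finger_gap: 0.699
```

play_rows(steps=[[[0, 0, 0, 0, 0, 0], [0, 0, 0, 0, 0, 0], [0, 0, 0, 0, 0, 0], [0, 0, 0, 0, 0, 0], [0, 0, 0, 0, 0, 0]]], fingers=0)

```text
t: 4.62
tcp_pos: [0.6409, -0.1383, 0.0386]
tool_rot: [0.996, -0.087, 0.002, 0.001]
force: [-0.8, -0.0, 6.6]
finger_gap: 0.286
```

```bash
python3 plan.py 0.468 -0.253 0.085 -6
```

```text
q6 goal 67.60441998782889
now [ 0.6409 -0.1383  0.0386] yaw -9.93 gap 0.286 F [-0.8 -0.   6.6] t 4.62
turn rows 1 x -3.93 | shift total [-0.1599  0.1321 -0.0464] rows 4 x [-0.04    0.033  -0.0116]
```

play_rows(steps=[[[0, 0, -0.024, 0, 0, 0], [0, 0, -0.024, 0, 0, -3.6], [-0.04, 0.033, 0, 0, 0, 0], [-0.04, 0.033, 0, 0, 0, 0], [-0.04, 0.033, 0, 0, 0, 0], [-0.04, 0.033, 0, 0, 0, 0], [0, 0, 0, 0, 0, 0], [0, 0, 0, 0, 0, 0]]])

```text
t: 5.62
tcp_pos: [0.4664, -0.2514, 0.0846]
tool_rot: [0.998, -0.056, 0.001, 0.0]
force: [-0.2, -0.6, -0.6]
finger_gap: 0.283
```

```bash
python3 plan.py 0.468 -0.253 0.041 -6.3;python3 - <<'E'
from fit import *
s=manip.snapshot("wrist");save(s,"w2.png")
for r in manip.regions_of("prop_short",s)[:1]:
    m=r["pixels"].astype(np.uint8);print(r["score"],r["rect"],fit(m,s,.04,.026,.049,.075))
for r in manip.regions_of("cradle_short",s)[:1]:
    m=r["pixels"].astype(np.uint8);print(r["score"],r["rect"],fit(m,s,.068,.054,.0,.012))
E
```

```text
q6 goal 67.90441998782889
now [ 0.4664 -0.2514  0.0846] yaw -6.38 gap 0.283 F [-0.2 -0.6 -0.6] t 5.62
turn rows 1 x -0.08 | shift total [0.0017 0.0014 0.0436] rows 1 x [0.0017 0.0014 0.0436]
0.72 [252.7, 222.5, 310.6, 311.2] (array([ 0.46539289, -0.25004124, -0.10894488]), np.float64(0.10970542987464613))
0.85 [243.4, 176.3, 323.2, 251.2] (array([ 0.50028763, -0.24933828,  1.44315532]), np.float64(0.5471456788488701))
```

View pics/w2.png

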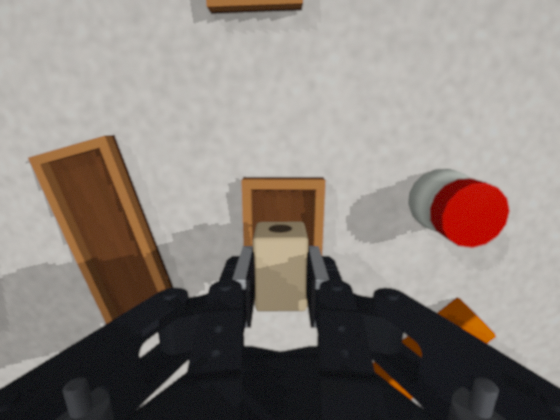

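```bash
python3 - <<'E'
from fit import *
s=manip.snapshot("wrist")
print(toplane([[243,178],[324,178]],s,.012).round(4))
c=box(.468,-.253,np.radians(-6.3),.068,.054,.012,.012);print(c.round(4))
z=.0846-.0386+.013+.013
print(toplane([[255,223],[306,223]],s,z).round(4));print(box(.4664,-.2514,np.radians(-6.3),.04,.026,z,z).round(4)[::2])
E
```

```text
[[ 0.505  -0.2298  0.012 ]
 [ 0.4994 -0.2812  0.012 ]]
[[ 0.4312 -0.2761  0.012 ]
 [ 0.4312 -0.2761  0.012 ]
 [ 0.4372 -0.2224  0.012 ]
 [ 0.4372 -0.2224  0.012 ]
 [ 0.4988 -0.2836  0.012 ]
 [ 0.4988 -0.2836  0.012 ]
 [ 0.5048 -0.2299  0.012 ]
 [ 0.5048 -0.2299  0.012 ]]
[[ 0.4937 -0.2408  0.072 ]
 [ 0.4912 -0.2639  0.072 ]]
[[ 0.4451 -0.2621  0.072 ]
 [ 0.4479 -0.2363  0.072 ]
 [ 0.4849 -0.2665  0.072 ]
 [ 0.4877 -0.2407  0.072 ]]
```

play_rows(steps=[[[0.002, 0.001, 0.02, 0, 0, 0], [0, 0, 0.02, 0, 0, 0], [0, 0, 0.0, 0, 0, 0], [0, 0, 0, 0, 0, 0], [0, 0, 0, 0, 0, 0]]])

```text
t: 6.45
tcp_pos: [0.4679, -0.2522, 0.0445]
tool_rot: [0.998, -0.055, 0.0, 0.0]
force: [0.4, -0.6, 0.3]
finger_gap: 0.284
```

play_rows(steps=[[[0, 0, 0.003, 0, 0, 0], [0, 0, 0, 0, 0, 0], [0, 0, 0, 0, 0, 0]]])

```text
t: 6.82
tcp_pos: [0.468, -0.2524, 0.0416]
tool_rot: [0.998, -0.055, 0.001, 0.0]
force: [1.0, 0.0, 6.3]
finger_gap: 0.288
```

play_rows(steps=[[[0, 0, 0, 0, 0, 0], [0, 0, 0, 0, 0, 0], [0, 0, 0, 0, 0, 0], [0, 0, -0.03, 0, 0, 0], [0, 0, -0.05, 0, 0, 0], [0, 0, 0, 0, 0, 0]]], fingers=0.65)

```text
t: 7.58
tcp_pos: [0.4694, -0.2536, 0.1239]
tool_rot: [0.998, -0.055, 0.003, 0.002]
force: [0.1, -0.4, -0.4]
finger_gap: 0.652
```

```bash
python3 plan.py 0.4766 0.2523 0.12 1.5;python3 - <<'E'
from fit import *
s=manip.snapshot("wrist");save(s,"w3.png")
E
```

```text
q6 goal 116.39561395010725
now [ 0.4694 -0.2536  0.1239] yaw -6.33 gap 0.652 F [ 0.1 -0.4 -0.4] t 7.58
turn rows 1 x -7.83 | shift total [ 0.0205 -0.5056  0.0039] rows 10 x [ 0.002  -0.0506  0.0004]
```

View pics/w3.png

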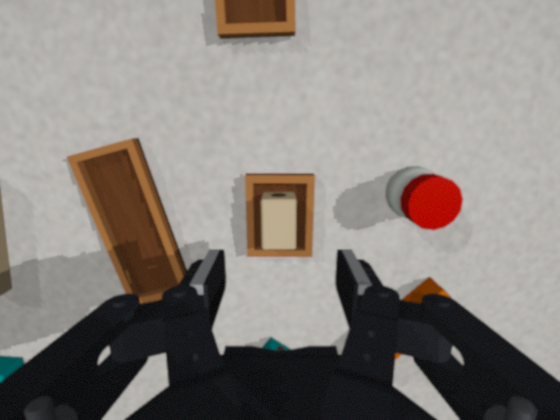

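The short prop lies in its slot, at (280,222). Next is the longest, which is nearest.

```bash
python3 plan.py 0.474 -0.003 0.13 -14.5
```

```text
q6 goal 104.13737332603749
now [ 0.4683 -0.2528  0.1223] yaw -6.34 gap 0.648 F [-0.3  0.4  0.1] t 7.62
turn rows 1 x 8.16 | shift total [-0.057  -0.2433 -0.0077] rows 5 x [-0.0114 -0.0487 -0.0015]
```

play_rows(steps=[[[0, 0, 0, 0, 0, 8.2], [-0.0114, -0.0487, -0.0015, 0, 0, 0], [-0.0114, -0.0487, -0.0015, 0, 0, 0], [-0.0114, -0.0487, -0.0015, 0, 0, 0], [-0.0114, -0.0487, -0.0015, 0, 0, 0], [-0.0114, -0.0487, -0.0015, 0, 0, 0], [0, 0, 0, 0, 0, 0], [0, 0, 0, 0, 0, 0]]])

```text
t: 8.62
tcp_pos: [0.4731, -0.0022, 0.1275]
tool_rot: [0.992, -0.126, -0.001, 0.0]
force: [-0.2, -0.4, 0.2]
finger_gap: 0.649
```

```bash
cat > wr.py <<'E'
from fit import *
import sys
n,k=sys.argv[1:3]
s=manip.snapshot("wrist")
for r in manip.regions_of("prop_"+k,s)[:4]:
    m=r["pixels"].astype(np.uint8);col=s["img"][m>0].mean(0)
    p,e=fit(m,s,L[k],.026,0,.026);print(round(r["score"],2),np.round(r["rect"]),col.round(),p.round(4),round(np.degrees(p[2]),1),round(e,3))
    h=cv2.convexHull(proj(box(*p,L[k],.026,0,.026),s).astype(np.float32));cv2.polylines(s["img"],[np.int32(h)],True,(255,0,255),1)
save(s,n)
E
python3 wr.py w4.png longest
```

```text
0.8 [  5. 337.  47. 374.] [108.  93.   9.] [ 0.349   0.3966 -1.1567] -66.3 1.0
0.76 [262. 139. 300. 275.] [180. 164. 136.] [ 0.4774 -0.0019 -0.247 ] -14.2 0.009
0.7 [217. 333. 300. 354.] [24. 92. 91.] [ 0.3951 -0.0548 -1.55  ] -88.8 1.0
0.56 [502. 276. 560. 362.] [ 6. 85. 85.] [ 0.3217 -0.2264 -0.7865] -45.1 0.029
```

View pics/w4.png

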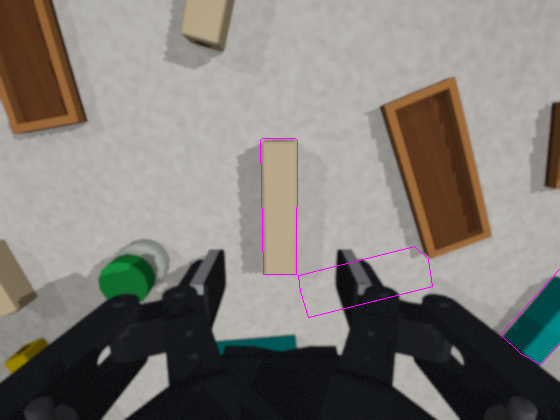

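The cream longest prop lies between the jaws at (280,205). The wrist fit puts it at (0.477,-0.002).

play_rows(steps=[[[0.004, -0.001, 0.045, 0, 0, 0], [0, 0, 0.046, 0, 0, 0], [0, 0, 0, 0, 0, 0]]])

```text
t: 9.1
tcp_pos: [0.4754, -0.0031, 0.0344]
tool_rot: [0.992, -0.128, -0.004, -0.0]
force: [-0.3, -0.3, 1.3]
finger_gap: 0.651
```

play_rows(steps=[[[0, 0, 0, 0, 0, 0], [0, 0, 0, 0, 0, 0], [0, 0, 0, 0, 0, 0], [0, 0, 0, 0, 0, 0], [0, 0, 0, 0, 0, 0]]], fingers=0)

```text
t: 9.72
tcp_pos: [0.4787, -0.0026, 0.0394]
tool_rot: [0.992, -0.126, 0.002, 0.0]
force: [-0.6, -2.0, 8.4]
finger_gap: 0.284
```

```bash
python3 plan.py 0.4716 -0.133 0.085 7.6
```

```text
q6 goal 66.65055772789127
now [ 0.4787 -0.0026  0.0394] yaw -14.52 gap 0.284 F [-0.6 -2.   8.4] t 9.72
turn rows 3 x -7.37 | shift total [-0.0243  0.1283 -0.0456] rows 3 x [-0.0081  0.0428 -0.0152]
```

play_rows(steps=[[[0, 0, -0.024, 0, 0, 0], [0, 0, -0.024, 0, 0, -7.4], [0, 0, 0, 0, 0, -7.4], [0, 0, 0, 0, 0, -7.4], [-0.008, 0.043, 0, 0, 0, 0], [-0.008, 0.043, 0, 0, 0, 0], [-0.008, 0.0425, 0, 0, 0, 0], [0, 0, 0, 0, 0, 0], [0, 0, 0, 0, 0, 0]]])

```text
t: 10.85
tcp_pos: [0.4705, -0.1323, 0.0859]
tool_rot: [0.998, 0.066, -0.0, -0.0]
force: [0.2, 0.4, -1.7]
finger_gap: 0.284
```

```bash
python3 plan.py 0.472 -0.133 0.0435 7.6;python3 - <<'E'
from fit import *
s=manip.snapshot("wrist")
for c,z,d in(((.4716,-.133,np.radians(7.6)),(.012,.012),(.134,.054)),((*manip.sense()["tcp_pos"][:2],np.radians(7.6)),(.047,.073),(.106,.026))):
    q=proj(box(*c,*d,*z),s);h=cv2.convexHull(q.astype(np.float32));cv2.polylines(s["img"],[np.int32(h)],True,(255,0,255),1)
save(s,"w5.png")
E
```

```text
q6 goal 66.66324327034594
now [ 0.4705 -0.1323  0.0859] yaw 7.62 gap 0.284 F [ 0.2  0.4 -1.7] t 10.85
turn rows 1 x 0.02 | shift total [0.0014 0.0009 0.0424] rows 1 x [0.0014 0.0009 0.0424]
```

View pics/w5.png

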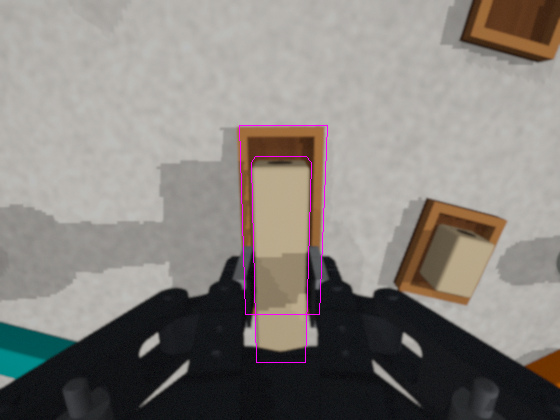

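play_rows(steps=[[[0.002, 0.0005, 0.02, 0, 0, 0], [0, 0, 0.021, 0, 0, 0], [0, 0, 0.0, 0, 0, 0], [0, 0, 0.001, 0, 0, 0], [0, 0, 0.001, 0, 0, 0], [0, 0, 0, 0, 0, 0]]])

```text
t: 11.65
tcp_pos: [0.4731, -0.1329, 0.0428]
tool_rot: [0.998, 0.067, 0.0, 0.0]
force: [-0.1, 0.3, -1.2]
finger_gap: 0.283
```

play_rows(steps=[[[0, 0, 0.001, 0, 0, 0], [0, 0, 0, 0, 0, 0]]])

```text
t: 11.9
tcp_pos: [0.4732, -0.133, 0.0425]
tool_rot: [0.998, 0.067, 0.0, 0.0]
force: [-0.7, 0.7, 8.1]
finger_gap: 0.283
```

play_rows(steps=[[[0, 0, 0, 0, 0, 0], [0, 0, 0, 0, 0, 0], [0, 0, 0, 0, 0, 0], [0, 0, -0.03, 0, 0, 0], [0, 0, -0.05, 0, 0, 0], [0, 0, 0, 0, 0, 0], [0, 0, 0, 0, 0, 0]]], fingers=0.65)

```text
t: 12.78
tcp_pos: [0.4727, -0.1328, 0.1212]
tool_rot: [0.998, 0.067, -0.0, -0.0]
force: [-0.2, 0.6, -1.1]
finger_gap: 0.653
```

```bash
python3 plan.py 0.642 -0.001 0.13 -30;python3 - <<'E'
from fit import *
s=manip.snapshot("wrist");save(s,"w6.png")
E
```

```text
q6 goal 119.91075430969504
now [ 0.4727 -0.1328  0.1212] yaw 7.66 gap 0.653 F [-0.2  0.6 -1.1] t 12.78
turn rows 4 x 9.41 | shift total [ 0.0807 -0.1988 -0.0088] rows 4 x [ 0.0202 -0.0497 -0.0022]
```

View pics/w6.png

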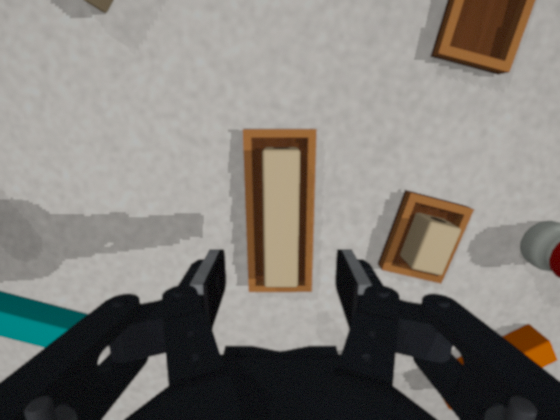

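The longest prop lies in its slot, at (281,217). The long prop is next.

play_rows(steps=[[[0, 0, 0, 0, 0, 9.4], [0, 0, 0, 0, 0, 9.4], [0, 0, 0, 0, 0, 9.4], [0, 0, 0, 0, 0, 9.4], [0.0202, -0.0497, -0.0022, 0, 0, 0], [0.0202, -0.0497, -0.0022, 0, 0, 0], [0.0202, -0.0497, -0.0022, 0, 0, 0], [0.0202, -0.0497, -0.0022, 0, 0, 0], [0, 0, 0, 0, 0, 0], [0, 0, 0, 0, 0, 0]]])

```text
t: 14.08
tcp_pos: [0.6405, -0.0008, 0.1281]
tool_rot: [0.966, -0.258, -0.002, 0.0]
force: [0.1, 0.5, -0.5]
finger_gap: 0.647
```

```bash
python3 wr.py w7.png long;python3 plan.py 0.642 -0.001 0.036 -30
```

```text
0.84 [263. 158. 295. 264.] [169. 153. 126.] [ 0.6422 -0.0007 -0.5168] -29.6 0.017
0.63 [432. 221. 557. 343.] [99. 68. 43.] [ 0.494  -0.1137  0.1564] 9.0 0.888
0.24 [ 77. 224. 173. 302.] [97. 62. 35.] [0.6592 0.137  0.4731] 27.1 0.415
q6 goal 119.91075430969504
now [ 0.6403 -0.0016  0.1289] yaw -30.0 gap 0.648 F [-1.   0.9  0.3] t 14.18
turn rows 1 x 0.0 | shift total [ 0.0011 -0.0014  0.0929] rows 1 x [ 0.0011 -0.0014  0.0929]
```

View pics/w7.png

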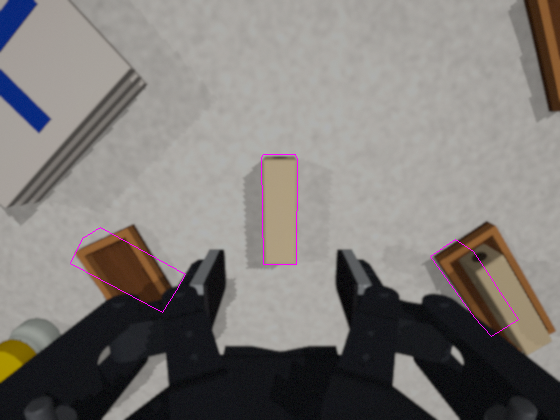

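The long prop is between the jaws at (280,210), and its fit is tight.

play_rows(steps=[[[0.001, -0.0015, 0.046, 0, 0, 0], [0, 0, 0.046, 0, 0, 0], [0, 0, 0, 0, 0, 0]]])

```text
t: 14.55
tcp_pos: [0.6396, -0.0008, 0.0345]
tool_rot: [0.966, -0.259, -0.005, 0.0]
force: [-0.3, 1.6, 0.7]
finger_gap: 0.646
```

play_rows(steps=[[[0, 0, 0, 0, 0, 0], [0, 0, 0, 0, 0, 0], [0, 0, 0, 0, 0, 0], [0, 0, 0, 0, 0, 0], [0, 0, 0, 0, 0, 0]]], fingers=0)

```text
t: 15.18
tcp_pos: [0.6454, -0.0007, 0.0408]
tool_rot: [0.966, -0.258, 0.002, 0.0]
force: [-1.0, -1.1, 7.0]
finger_gap: 0.281
```

```bash
python3 plan.py 0.6387 0.1482 0.085 -5.8
```

```text
q6 goal 108.8633897717815
now [ 0.6454 -0.0007  0.0408] yaw -29.93 gap 0.281 F [-1.  -1.1  7. ] t 15.18
turn rows 3 x -8.04 | shift total [-0.0217 -0.1475 -0.0442] rows 3 x [-0.0072 -0.0492 -0.0147]
```

play_rows(steps=[[[0, 0, -0.024, 0, 0, 0], [0, 0, -0.024, 0, 0, -8], [0, 0, 0, 0, 0, -8], [0, 0, 0, 0, 0, -8.1], [-0.006, -0.049, 0, 0, 0, 0], [-0.006, -0.049, 0, 0, 0, 0], [-0.006, -0.0495, 0, 0, 0, 0], [0, 0, 0, 0, 0, 0], [0, 0, 0, 0, 0, 0]]])

```text
t: 16.3
tcp_pos: [0.6409, 0.1484, 0.0865]
tool_rot: [0.999, -0.05, 0.0, 0.0]
force: [0.5, -0.3, -2.4]
finger_gap: 0.285
```

```bash
cat > ov.py <<'E'
from fit import *
import sys
x,y,a,l,n=sys.argv[1:6];x,y,a,l=map(float,(x,y,a,l));a=np.radians(a)
s=manip.snapshot("wrist");t=manip.sense()["tcp_pos"]
for c,z,d in(((x,y,a),(.012,.012),(l+.028,.054)),((t[0],t[1],a),(t[2]-.040,t[2]-.014),(l,.026))):
    q=proj(box(*c,*d,*z),s);h=cv2.convexHull(q.astype(np.float32));cv2.polylines(s["img"],[np.int32(h)],True,(255,0,255),1)
save(s,n)
E
python3 ov.py .6387 .1482 -5.8 .084 w8.png
python3 plan.py 0.6387 0.1482 0.0435 -5.8
```

```text
q6 goal 108.8633897717815
now [0.6411 0.1476 0.0865] yaw -5.86 gap 0.279 F [-0.3 -0.6 -1.3] t 16.35
turn rows 1 x -0.06 | shift total [-0.0024 -0.0003  0.043 ] rows 1 x [-0.0024 -0.0003  0.043 ]
```

View pics/w8.png

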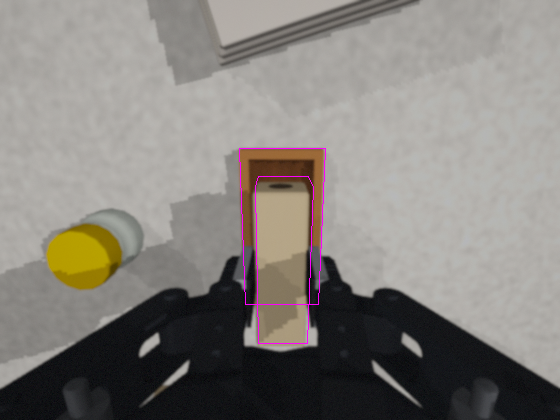

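play_rows(steps=[[[0.0005, 0, 0.02, 0, 0, 0], [0, 0, 0.02, 0, 0, 0], [0, 0, 0.0, 0, 0, 0], [0, 0, 0.001, 0, 0, 0], [0, 0, 0.001, 0, 0, 0], [0, 0, 0, 0, 0, 0]]])

```text
t: 17.1
tcp_pos: [0.6414, 0.1483, 0.044]
tool_rot: [0.999, -0.051, -0.0, -0.0]
force: [0.7, 0.9, -1.0]
finger_gap: 0.276
```

play_rows(steps=[[[0, 0, 0.001, 0, 0, 0], [0, 0, 0, 0, 0, 0]]])

```text
t: 17.35
tcp_pos: [0.6416, 0.1484, 0.0437]
tool_rot: [0.999, -0.051, 0.0, -0.0]
force: [-0.5, -0.0, 2.5]
finger_gap: 0.28
```

The prop has touched the slot floor, so I'm releasing it.

play_rows(steps=[[[0, 0, 0, 0, 0, 0], [0, 0, 0, 0, 0, 0], [0, 0, 0, 0, 0, 0], [0, 0, -0.03, 0, 0, 0], [0, 0, -0.05, 0, 0, 0], [0, 0, 0, 0, 0, 0], [0, 0, 0, 0, 0, 0]]], fingers=0.65)

```text
t: 18.23
tcp_pos: [0.641, 0.1482, 0.123]
tool_rot: [0.999, -0.051, -0.0, 0.0]
force: [-0.8, 0.2, -0.4]
finger_gap: 0.652
```

```bash
python3 plan.py 0.477 0.2523 0.13 1.5;python3 - <<'E'
from fit import *
s=manip.snapshot("wrist");save(s,"w9.png")
E
```

```text
q6 goal 116.37574309376393
now [0.641  0.1482 0.123 ] yaw -5.84 gap 0.652 F [-0.8  0.2 -0.4] t 18.23
turn rows 1 x -7.34 | shift total [-0.1613 -0.1083 -0.007 ] rows 4 x [-0.0403 -0.0271 -0.0017]
```

View pics/w9.png

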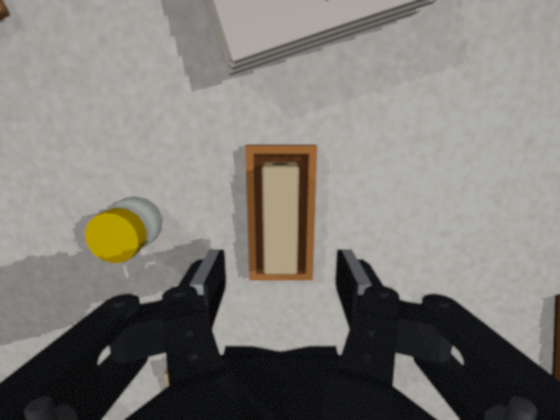

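The long prop lies in its slot, at (281,218). The medium prop is the last one.

play_rows(steps=[[[0, 0, 0, 0, 0, -7.3], [-0.0403, -0.0271, -0.0017, 0, 0, 0], [-0.0403, -0.0271, -0.0017, 0, 0, 0], [-0.0403, -0.0271, -0.0017, 0, 0, 0], [-0.0403, -0.0271, -0.0017, 0, 0, 0], [0, 0, 0, 0, 0, 0], [0, 0, 0, 0, 0, 0]]])

```text
t: 19.15
tcp_pos: [0.4777, 0.2526, 0.1292]
tool_rot: [1.0, 0.013, -0.0, 0.0]
force: [0.4, -0.8, 0.1]
finger_gap: 0.648
```

```bash
python3 wr.py w10.png medium;python3 plan.py 0.477 0.2523 0.036 1.5
```

```text
0.75 [263. 172. 296. 254.] [170. 155. 127.] [0.4767 0.2545 0.0464] 2.7 0.024
q6 goal 116.37574309376393
now [0.4787 0.2521 0.1295] yaw 1.4 gap 0.654 F [ 0.9  0.3 -0.8] t 19.25
turn rows 1 x -0.1 | shift total [-0.0017 -0.0002  0.0935] rows 1 x [-0.0017 -0.0002  0.0935]
```

View pics/w10.png

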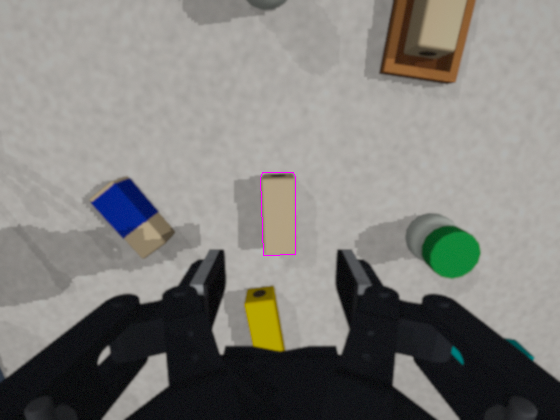

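The clean medium prop is at (280,213) between the jaws. The glazed one is at (130,217), clear on the left.

play_rows(steps=[[[-0.0015, -0.002, 0.046, 0, 0, -1], [0, 0, 0.0465, 0, 0, 0], [0, 0, 0, 0, 0, 0]]])

```text
t: 19.62
tcp_pos: [0.4745, 0.253, 0.0342]
tool_rot: [1.0, 0.021, -0.004, 0.001]
force: [-0.5, 0.1, 1.3]
finger_gap: 0.647
```

play_rows(steps=[[[0, 0, 0, 0, 0, 0], [0, 0, 0, 0, 0, 0], [0, 0, 0, 0, 0, 0], [0, 0, 0, 0, 0, 0], [0, 0, 0, 0, 0, 0]]], fingers=0)

```text
t: 20.25
tcp_pos: [0.4775, 0.2548, 0.0395]
tool_rot: [1.0, 0.022, 0.002, -0.0]
force: [-0.3, -1.0, 7.2]
finger_gap: 0.287
```

```bash
python3 plan.py 0.6462 -0.256 0.086 -5.1
```

```text
q6 goal 73.48840217992033
now [0.4775 0.2548 0.0395] yaw 2.46 gap 0.287 F [-0.3 -1.   7.2] t 20.25
turn rows 1 x 7.56 | shift total [ 0.2135  0.4938 -0.0465] rows 10 x [ 0.0213  0.0494 -0.0046]
```

play_rows(steps=[[[0, 0, -0.024, 0, 0, 0], [0, 0, -0.024, 0, 0, 7.6], [0.05, 0.01, 0, 0, 0, 0], [0.05, 0.04, 0, 0, 0, 0], [0.02, 0.05, 0, 0, 0, 0], [0.02, 0.05, 0, 0, 0, 0], [0.02, 0.05, 0, 0, 0, 0], [0.02, 0.05, 0, 0, 0, 0], [0.02, 0.05, 0, 0, 0, 0], [0.0135, 0.05, 0, 0, 0, 0]]])

```text
t: 21.5
tcp_pos: [0.6569, -0.1139, 0.0863]
tool_rot: [0.999, -0.045, 0.001, 0.0]
force: [0.3, 0.3, -1.1]
finger_gap: 0.281
```

play_rows(steps=[[[0, 0.05, 0, 0, 0, 0], [0, 0.05, 0, 0, 0, 0], [0, 0.044, 0, 0, 0, 0], [0, 0, 0, 0, 0, 0], [0, 0, 0, 0, 0, 0]]])

```text
t: 22.12
tcp_pos: [0.6428, -0.2551, 0.0857]
tool_rot: [0.999, -0.045, -0.0, -0.0]
force: [0.2, 0.5, -0.8]
finger_gap: 0.287
```

```bash
python3 ov.py .6462 -.256 -5.1 .062 w11.png
python3 plan.py 0.6462 -0.256 0.0435 -5.1
```

```text
q6 goal 73.48840217992033
now [ 0.6429 -0.2543  0.0856] yaw -5.11 gap 0.278 F [-0.5  0.1 -0.6] t 22.18
turn rows 1 x -0.01 | shift total [0.0034 0.0014 0.0421] rows 1 x [0.0034 0.0014 0.0421]
```

View pics/w11.png

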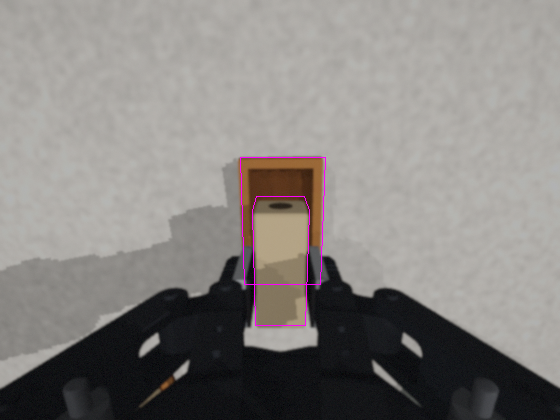

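play_rows(steps=[[[0.004, 0.001, 0.02, 0, 0, 0], [0, 0, 0.02, 0, 0, 0], [0, 0, 0.0, 0, 0, 0], [0, 0, 0.001, 0, 0, 0], [0, 0, 0.001, 0, 0, 0], [0, 0, 0, 0, 0, 0], [0, 0, 0.001, 0, 0, 0], [0, 0, 0, 0, 0, 0]]])

```text
t: 23.18
tcp_pos: [0.6472, -0.2571, 0.0427]
tool_rot: [0.999, -0.045, 0.0, 0.0]
force: [0.0, -0.6, -0.9]
finger_gap: 0.284
```

play_rows(steps=[[[0, 0, 0.001, 0, 0, 0], [0, 0, 0, 0, 0, 0]]])

```text
t: 23.42
tcp_pos: [0.6472, -0.2571, 0.0426]
tool_rot: [0.999, -0.045, 0.0, 0.0]
force: [-1.5, 0.7, 4.7]
finger_gap: 0.282
```

play_rows(steps=[[[0, 0, 0, 0, 0, 0], [0, 0, 0, 0, 0, 0], [0, 0, 0, 0, 0, 0], [0, 0, -0.03, 0, 0, 0], [0, 0, -0.05, 0, 0, 0], [0, 0, -0.05, 0, 0, 0], [0, 0, -0.05, 0, 0, 0], [0, 0, 0, 0, 0, 0]]], fingers=0.65)

```text
t: 24.42
tcp_pos: [0.6499, -0.2584, 0.2273]
tool_rot: [0.999, -0.045, 0.005, 0.003]
force: [0.6, 0.1, -0.7]
finger_gap: 0.649
```

play_rows(steps=[[[0, 0.05, 0, 0, 0, 0], [0, 0.05, 0, 0, 0, 0], [0, 0.05, 0, 0, 0, 0], [0, 0.05, 0, 0, 0, 0], [0, 0, 0, 0, 0, 0], [0, 0, 0, 0, 0, 0]]])

```text
t: 25.18
tcp_pos: [0.6286, -0.4553, 0.2197]
tool_rot: [0.999, -0.045, -0.001, -0.001]
force: [-0.7, 0.7, 0.0]
finger_gap: 0.652
```

```bash
python3 - <<'E'
from fit import *
s=manip.snapshot("scene")
C=dict(short=(.468,-.253,-.11),medium=(.6462,-.256,-.089),long=(.6387,.1482,-.1),longest=(.4716,-.133,.13))
for k in list(L)+["glazed"]:
    for r in manip.regions_of("prop_"+k,s)[:6]:
        m=r["pixels"].astype(np.uint8);c=s["img"][m>0].mean(0)
        z0=0 if k=="glazed" else .004
        p,e=fit(m,s,L.get(k,.062),.026,z0,z0+.026);d=p-np.array(C[k]) if k in C else p-np.array([.4717,.3713,.6431])
        print(k,round(r["score"],2),np.round(r["rect"]),c.round(),p.round(4),"diff",d.round(4),round(e,3))
im=cv2.cvtColor(s["img"],cv2.COLOR_RGB2BGR);cv2.imwrite("pics/end.png",cv2.resize(im[100:390,150:420],None,fx=2,fy=2,interpolation=cv2.INTER_CUBIC))
print(manip.sense()["t"],manip.sense()["tcp_pos"])
E
```

```text
short 0.55 [181. 282. 201. 310.] [120. 106.  84.] [ 0.4674 -0.2529 -0.1785] diff [-0.0006  0.0001 -0.0685] 0.107
medium 0.64 [246. 335. 279. 370.] [125. 110.  88.] [ 0.6472 -0.2573 -0.1353] diff [ 0.001  -0.0013 -0.0463] 0.081
long 0.86 [351. 186. 393. 221.] [113.  99.  78.] [ 0.6393  0.1487 -0.1032] diff [ 0.0006  0.0005 -0.0032] 0.028
longest 0.97 [209. 236. 255. 271.] [115. 102.  81.] [ 0.4724 -0.1341  0.1287] diff [ 0.0008 -0.0011 -0.0013] 0.073
longest 0.92 [141. 212. 158. 262.] [29. 83. 80.] [ 0.3041 -0.2065 -0.7464] diff [-0.1675 -0.0735 -0.8764] 0.041
longest 0.79 [226. 153. 268. 180.] [29. 78. 75.] [0.345  0.0662 1.4381] diff [-0.1266  0.1992  1.3081] 0.066
longest 0.62 [274. 114. 317. 140.] [96. 81. 30.] [0.3534 0.2544 0.1521] diff [-0.1182  0.3874  0.0221] 0.024
glazed 0.74 [342. 112. 367. 126.] [52. 52. 75.] [0.4704 0.3704 0.705 ] diff [-0.0013 -0.0009  0.0619] 0.055
25.475 [ 0.62978554 -0.45477246  0.22171654]
```

View pics/end.png

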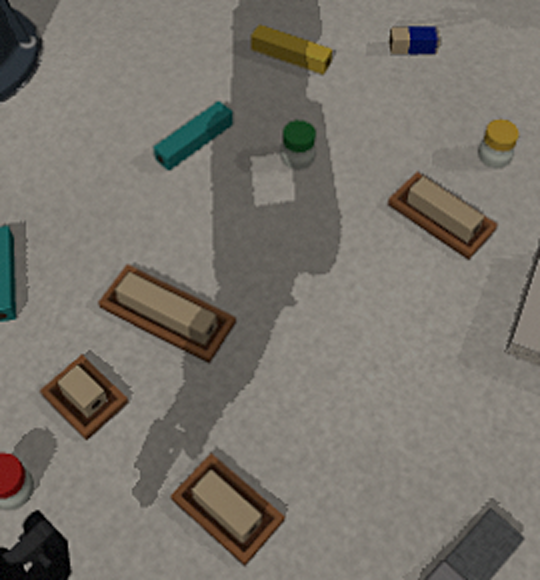

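All four props lie flat in their slots, within about 2 mm of centre. The glazed prop is unmoved, and the arm is clear of everything.

```bash
python3 -c "
from station import manip
print(manip.sense()['qd'].round(3));print(manip.sign_off())"
```

```text
[-0.005  0.    -0.006 -0.001 -0.001 -0.001]
the job is handed in; nothing more can be done
None
```

I put all four clean props into their own cradles and handed the job in at about 25.5 s of the 109 s allowed. The hand-in gave no verdict. I lowered each prop until I felt it touch the slot floor before opening the jaws.

- **Position:** the last scene picture puts each prop's centre within about 2 mm of its slot's centre; 14 mm is allowed.
- **Angle:** the long and longest props are within 0.005 rad of their slots. The short and medium fits were noisier, at about 0.07 and 0.05 rad, still well inside the 0.25 rad limit.
- **Height:** I did not measure it separately. The fits assumed the props lie flat on the slot floors, which the pictures and the touch-down forces bear out.
- **Glazed prop:** it shows about 1.6 mm from where it lay, which is measurement noise. I never touched it or the coloured look-alikes.
- **Failed check:** the network once took the orange look-alike for the longest prop, and I rejected it by colour. No other check failed.

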